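# Roll the edge strip flat on the tilted welding fixture

## Task

Take the hand roller out of its rest and roll it firmly along the channel of the tilted fixture plate, wheel square to the plate, until every link of the aluminium edge strip is pressed fully home. Press the strip with the roller only, never with the gripper, then put the roller back upright in its rest and let go; leave the other things on the bench where they are.

Things in the scene. Friction and masses are not known exactly. Their poses are not given: they have to be found in the camera images.
- roller: hand roller, 156 mm tall, about 0.3 kg; z up its handle, origin at the lowest point of the wheel with the spring relaxed. Rubber wheel 44 mm across, 18 mm wide, axle along x, so it rolls along the roller's y. The wheel's steel fork (31 mm wide in x) slides up into the handle on a spring: travel 12 mm, 5 N to start it, plus 0.8 N per mm
- roller_handle (a point): grip point of the roller, 100 mm above its origin, low on the square-edged wooden handle, 30 mm in x by 26 mm in y, from 75 to 155 mm above the origin. Under it a steel guard plate 52 mm in x by 66 mm in y, 71 to 75 mm above the origin. Grip it firmly across the roller's y; axes as the roller's
- wheel (a joint): angle of the roller's wheel on its axle (rad), 0 at the start, turns freely either way
- rest: fixed steel rest of the roller: foot 90 x 100 mm with an open-topped pocket. Origin at the centre of the underside on the table, z up. Pocket 42 mm in x by 52 mm in y inside, walls 6 mm, rim 80 mm above the origin. At the start the roller stands upright in it, axes along the rest's: its guard plate lies on the rim, the wheel hangs inside, roller origin 9 mm above the rest's
- fixture: fixed steel welding fixture, 180 x 220 mm, with an aluminium plate tilted 25 degrees that faces away from the robot. Origin on the table, z up. Two short tubes (24 mm across, up to 50 mm tall) stand on the upper part of the plate, 88 mm up the slope from the strip
- channel: straight channel near the lower edge of the tilted plate; holds the strip. Origin mid-length, level with the top of the seated strip, 75 mm above the table; z is the plate's normal (25 degrees from vertical, leaning away from the robot), y along the channel, x down the slope. Side rails stand 7 mm above this level, 26 mm apart inside, 5 mm thick, 210 mm long
- channel_end (a point): +y end of the channel, 105 mm from its origin, axes as the channel's. The strip fills y = -80 to +80 mm of the channel; beyond it, out to y = -105 and +105 mm, the channel has a flat steel floor level with the seated strip; both ends are open
- link0 (a joint): link 0 of the aluminium edge strip (eight rigid links, each 23 mm wide and 20 mm long), centred at y = +70 mm of the channel: how far it stands proud along the channel's z (m); 0 fully seated, 0.0055 at most at the start. About 4 N along the channel's normal moves it; it stays where it is left
- link1 (a joint): link 1 of the aluminium edge strip (eight rigid links, each 23 mm wide and 20 mm long), centred at y = +50 mm of the channel: how far it stands proud along the channel's z (m); 0 fully seated, 0.0055 at most at the start. About 4 N along the channel's normal moves it; it stays where it is left
- link2 (a joint): link 2 of the aluminium edge strip (eight rigid links, each 23 mm wide and 20 mm long), centred at y = +30 mm of the channel: how far it stands proud along the channel's z (m); 0 fully seated, 0.0055 at most at the start. About 4 N along the channel's normal moves it; it stays where it is left
- link3 (a joint): link 3 of the aluminium edge strip (eight rigid links, each 23 mm wide and 20 mm long), centred at y = +10 mm of the channel: how far it stands proud along the channel's z (m); 0 fully seated, 0.0055 at most at the start. About 4 N along the channel's normal moves it; it stays where it is left
- link4 (a joint): link 4 of the aluminium edge strip (eight rigid links, each 23 mm wide and 20 mm long), centred at y = -10 mm of the channel: how far it stands proud along the channel's z (m); 0 fully seated, 0.0055 at most at the start. About 4 N along the channel's normal moves it; it stays where it is left
- link5 (a joint): link 5 of the aluminium edge strip (eight rigid links, each 23 mm wide and 20 mm long), centred at y = -30 mm of the channel: how far it stands proud along the channel's z (m); 0 fully seated, 0.0055 at most at the start. About 4 N along the channel's normal moves it; it stays where it is left
- link6 (a joint): link 6 of the aluminium edge strip (eight rigid links, each 23 mm wide and 20 mm long), centred at y = -50 mm of the channel: how far it stands proud along the channel's z (m); 0 fully seated, 0.0055 at most at the start. About 4 N along the channel's normal moves it; it stays where it is left
- link7 (a joint): link 7 of the aluminium edge strip (eight rigid links, each 23 mm wide and 20 mm long), centred at y = -70 mm of the channel: how far it stands proud along the channel's z (m); 0 fully seated, 0.0055 at most at the start. About 4 N along the channel's normal moves it; it stays where it is left
- magnet_square: loose flat grey magnet block 80 x 80 x 16 mm, a bystander to leave alone
- tube_offcut: loose steel tube offcut standing up, 32 mm across, 40 mm tall, a bystander to leave alone
- wrench: loose wrench lying flat on the table, about 0.2 m long, a bystander to leave alone
- brush: loose wooden-handled brush lying flat on the table, about 0.2 m long, a bystander to leave alone
There are look-alikes about, which are no part of the job. Leave any orange or purple look-alike of the roller alone.

How it is judged:
By the outcome, as a careful person would: the job done as asked, in the order asked, and still so for the second after the job is handed in, with the robot touching nothing.
It also fails if it takes over 59 s, if anything falls off the work surface, if the arm or the gripper's body presses on something with over 40 N, if the wrist force passes 120 N, or if a joint passes its speed limit or range.

## Robot

A 7-joint arm with a two-finger parallel gripper is mounted at the origin on the work surface. World frame = base frame: x ahead of the robot, y to its left, z up, the work surface at z = 0. Lengths are in m, angles in rad, forces in N, time in s.
With the tool pointing down it reaches from about 0.425 to 0.825 m from the base axis. Payload 3.6 kg.
Tool frame: the origin (TCP) lies midway between the tips of the shut fingers; the grasp point (between the pads) lies 19 mm behind it (pinch_z is the distance from the TCP to the grasp point, in m); z points along the fingers, y is the direction in which the jaws open and shut (so a half turn about z gives the same grasp; the last joint's range is limited). The gripper opens to 93 mm and grips with 3 to 60 N. Pads are 15 mm wide; open, the fingers measure 128 mm over their backs; the gripper's body (75 mm by 188 mm) begins 65 mm behind the grasp point.
Start: joints at [1.202, 0.615, -0.013, 1.423, 0.008, 1.103, -0.04], TCP at [0.218, -0.612, 0.219] pointing down, gripper open.
Joint ranges: [-3.12, 3.12], [-0.3, 2.06], [-1.34, 1.32], [0.26, 2.42], [-1.36, 4.5], [0.01, 1.98], [-2.84, 2.84]. Speed limits (rad/s): [2.79, 2.79, 3.14, 3.14, 3.14, 3.14, 3.14].

## Interface

Orientations are given as a rotation vector (axis times angle).
In Python, from cell import sense, grab_frame, camera_info, finish_job, pinch_z gives the robot as it stands.
- The arm moves only by the tool jog_arm, never from a script. Its argument "motion" is a list of rows, each a list of 3 entries, a list of its own where there are three numbers: the shift along the tool's x, y, z in m, then the turn, a rotation vector about the tool's x, y, z in degrees, then the opening, from 0 (shut) to 1 (fully open). In form: [[[tx, ty, tz], [ax, ay, az], hand], ...]. A call has 1 to 5 rows; each row is the pose to reach, as a shift and turn from the pose commanded when the call began, along the tool's axes at that moment; what a row does not reach only later rows make up. A row lasts 1/10 s, in which the tool goes at most 50 mm and 8.59 degrees, less where a joint would pass 70% of its speed; a pose out of reach is approached as far as the arm can. A call with a gripper value outside its range is refused whole. The fingers move at their own pace and stop on an object; the grip force is fixed at half the most. Time passes only in rows, so rows that repeat a pose let the fingers close. It gives the time, the measured TCP pose, the force and the opening at its end, in the units of the state.
- sense(): the state, without advancing time (a new reading comes with each control period).
- grab_frame(name): name is "scene" or "top" or "wrist"; returns (picture, depth): 480x640x3 uint8, red, green, blue; 480x640 float32, m along the optical axis (not along the pixel's ray), 0 where there is no reading.
- camera_info(name): a dict with "K" (3x3 intrinsics, pixels), "rvec" (rotation vector, rad) and "tvec" (3), from world to camera coordinates, as OpenCV has them; the wrist camera has in their place "mount" (4x4, takes a point from camera to tool coordinates, whose origin is the TCP and whose axes are the flange's). Camera axes: x right, y down, z forward; pixel columns grow to the right and rows downward; lengths in m; the calibration is good to about 2 mm. A picture is of the moment at which its call begins: read the wrist's pose just before it. camera_info takes no time and is no camera call.
- finish_job(): hands the job in, once; it reports no verdict.
The state is a dict: "clock": time; "q": joint angles; "dq": joint speeds; "tau": joint torques, N m; "tool_pos": TCP position; "tcp_rot": TCP orientation; "force": force on the tool from outside, world axes, zero at the start; "moment": the same for the moment, N m; "finger_gap": finger opening in m.
Only numpy, scipy, OpenCV 4.12 (cv2) and the standard library are available. Lean on these libraries where they do the work, as an engineer would, in place of code of your own. Each camera call takes 0.05 s, during which the arm holds its last target.

## Working session

There is one attempt and no reset: what is moved stays moved. The work goes in short steps, Python scripts to look and compute and a tool call to move; the robot and the scene stay as the last step left them, time stands still between calls to the robot, and variables do not carry over. Pictures are saved under pics/ and viewed, and the job is handed in when it is done.

Besides the shell and the picture viewer there is one more tool, called after ">>>" as a command line: name --argument value ..., lists and objects as JSON in quotes. jog_arm: Moves the arm, as the interface text tells. Its arguments: {"type":"object","properties":{"motion":{"type":"array","items":{"type":"array"}}},"required":["motion"]}

```bash
mkdir -p pics; ls
python3 - <<'E'
from cell import sense, grab_frame, camera_info, finish_job, pinch_z
import cv2,numpy as np
s=sense()
for k,v in s.items(): print(k,v)
print(pinch_z)
for n in ["scene","top","wrist"]:
    c=camera_info(n); print(n,{k:np.round(np.array(v),4).tolist() for k,v in c.items()})
    p,d=grab_frame(n); cv2.imwrite(f"pics/{n}0.png",p[:,:,::-1]); np.save(f"pics/{n}0.npy",d)
E
```

```text
pics
clock 0.0
q [ 1.20247402  0.6159128  -0.01261649  1.42490784  0.00811483  1.10339949
 -0.04041181]
dq [ 1.71201823e-03 -1.63725018e-04 -1.11694530e-03 -8.58045460e-05
  6.45596022e-04  5.29397581e-05 -8.07079919e-04]
tau [ 3.68372230e-04 -4.58935082e+01  2.09591193e-01 -1.65746766e+01
 -6.09662128e-02  2.04953790e-02  2.49283039e-04]
tool_pos [ 0.21761873 -0.61163859  0.2174824 ]
tcp_rot [-3.09331030e+00 -5.33987878e-01  7.66285553e-04]
force [-0.51919111  0.50987941  0.23588233]
moment [-0.03874186  0.03105336 -0.03733213]
finger_gap 0.09320204373602198
0.0188
scene {'K': [[471.3648, 0.0, 326.0926], [0.0, 471.3648, 244.2362], [0.0, 0.0, 1.0]], 'rvec': [2.1098, 1.2979, -0.4711], 'tvec': [-0.1894, -0.3269, 1.3869]}
top {'K': [[439.3809, 0.0, 318.7154], [0.0, 439.3809, 238.8239], [0.0, 0.0, 1.0]], 'rvec': [2.2308, -1.9794, 0.194], 'tvec': [-0.1028, 0.5617, 0.8312]}
wrist {'K': [[342.2251, 0.0, 315.5577], [0.0, 342.2251, 245.3325], [0.0, 0.0, 1.0]], 'mount': [[-0.0002, -0.9687, -0.2483, 0.0678], [1.0, -0.0001, -0.0002, 0.0009], [0.0002, -0.2483, 0.9687, -0.1669], [0.0, 0.0, 0.0, 1.0]]}
```

View pics/scene0.png

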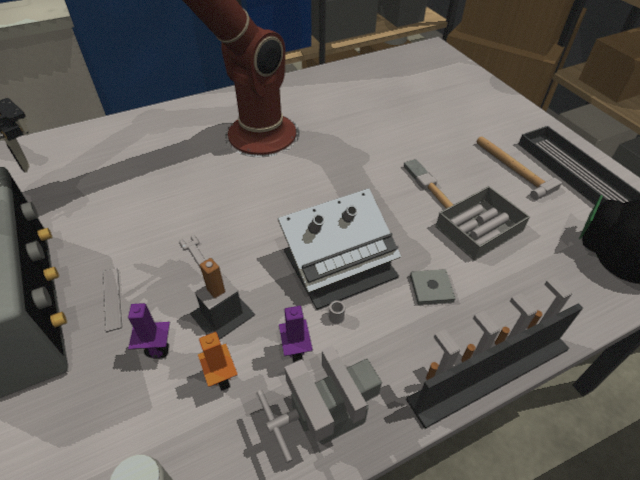

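View pics/top0.png

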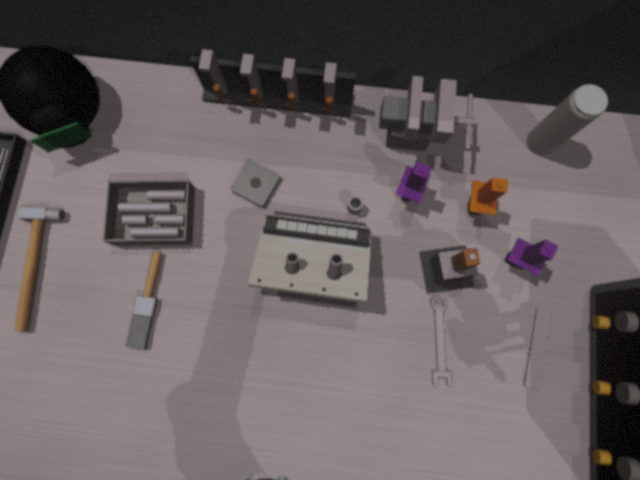

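View pics/wrist0.png

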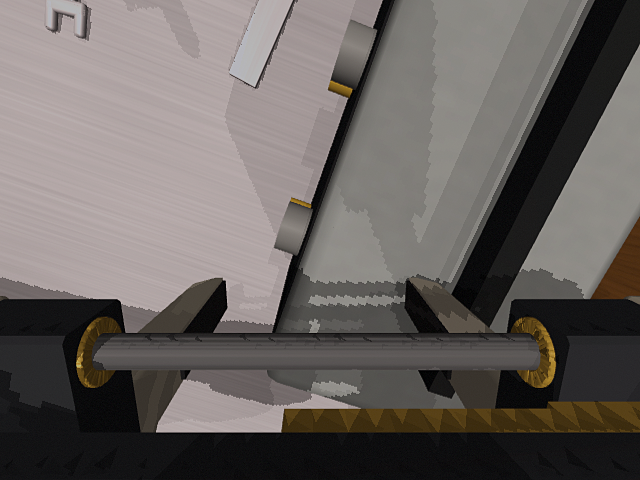

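Candidates for the roller are listed here with their pixels. The brown wooden one stands in a black rest at scene (211,278) / top (465,260). There are two purple look-alikes at scene (143,325) and (294,330), and an orange one at scene (213,355). I choose the brown one in the rest and will check it in a crop.

```bash
cat > h.py <<'E'
import numpy as np,cv2
from cell import *
from scipy.spatial.transform import Rotation as R
def ext(n,s=None):
    """camera->world 4x4"""
    c=camera_info(n);K=np.array(c["K"])
    if n=="wrist":
        T=np.eye(4);T[:3,:3]=R.from_rotvec(s["tcp_rot"]).as_matrix();T[:3,3]=s["tool_pos"]
        return K,T@np.array(c["mount"])
    T=np.eye(4);T[:3,:3]=R.from_rotvec(c["rvec"]).as_matrix();T[:3,3]=c["tvec"]
    return K,np.linalg.inv(T)
def cloud(n,d,s=None):
    K,T=ext(n,s);v,u=np.mgrid[:480,:640]
    p=np.stack([(u-K[0,2])/K[0,0]*d,(v-K[1,2])/K[1,1]*d,d],-1)
    return p@T[:3,:3].T+T[:3,3]
def proj(n,P,s=None):
    K,T=ext(n,s);Ti=np.linalg.inv(T);q=np.atleast_2d(P)@Ti[:3,:3].T+Ti[:3,3]
    q=q@K.T;return q[:,:2]/q[:,2:]
def ray(n,uv,z,s=None):
    K,T=ext(n,s);uv=np.atleast_2d(uv);r=np.c_[(uv-K[[0,1],[2,2]])/K[0,0],np.ones(len(uv))]@T[:3,:3].T
    o=T[:3,3];return o+r*((z-o[2])/r[:,2:])
E
python3 - <<'E'
from h import *
a=cv2.imread("pics/scene0.png");b=cv2.imread("pics/top0.png")
f=lambda im,x,y,w,h,k:cv2.resize(np.clip(im[y:y+h,x:x+w]*1.5,0,255).astype('uint8'),None,fx=k,fy=k,interpolation=cv2.INTER_CUBIC)
cv2.imwrite("pics/c1.png",np.hstack([f(a,160,220,100,130,4),f(b,415,230,100,130,4)]))
cv2.imwrite("pics/c2.png",f(b,230,190,160,120,5))
for n in["scene","top"]:
    P=cloud(n,np.load(f"pics/{n}0.npy"))
    for uv in ([(211,264),(225,315),(340,250),(100,200)] if n=="scene" else [(472,256),(440,262),(310,270),(200,300)]):
        print(n,uv,P[uv[1],uv[0]].round(4))
E
```

```text
scene (211, 264) [ 0.551  -0.3047  0.166 ]
scene (225, 315) [ 0.5759 -0.3069  0.0351]
scene (340, 250) [ 0.5585 -0.0419  0.0765]
scene (100, 200) [ 8.590e-02 -4.724e-01 -1.000e-04]
top (472, 256) [ 0.5492 -0.3082  0.1658]
top (440, 262) [ 0.5469 -0.2744  0.083 ]
top (310, 270) [ 0.4989 -0.0275  0.1039]
top (200, 300) [ 0.4221  0.1979 -0.0012]
```

View pics/c1.png

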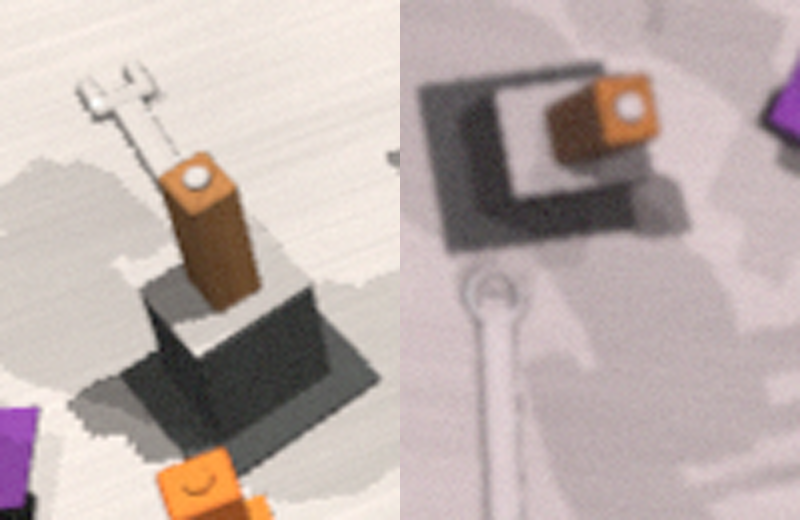

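View pics/c2.png

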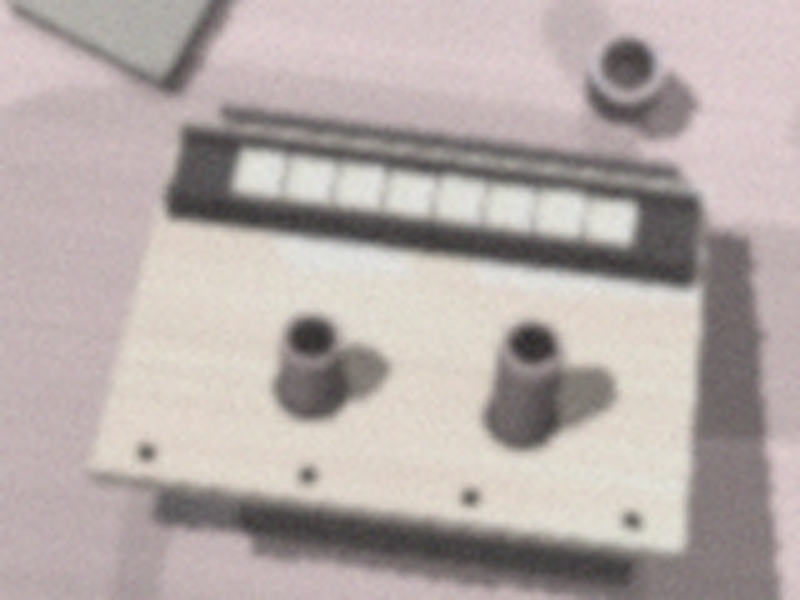

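The brown-handled roller in the black rest is confirmed: guard plate on the rim, wooden square handle, wrench just beside it. Now I measure its pose and the channel.

```bash
cat > m.py <<'E'
from h import *
for n in["scene","top"]:
    im=cv2.imread(f"pics/{n}0.png");P=cloud(n,cv2.medianBlur(np.load(f"pics/{n}0.npy"),3))
    near=np.hypot(P[...,0]-.55,P[...,1]+.305)<.07
    for nm,zl,zh in[("top",.160,.172),("guard",.078,.090),("foot",.003,.02)]:
        m=(near&(P[...,2]>zl)&(P[...,2]<zh)).astype('uint8')
        cs,_=cv2.findContours(m,cv2.RETR_EXTERNAL,cv2.CHAIN_APPROX_NONE)
        m2=cv2.drawContours(np.zeros_like(m),[max(cs,key=cv2.contourArea)],-1,1,-1)
        q=P[(m2&m)>0];z=np.median(q[:,2])
        c=ray(n,max(cs,key=cv2.contourArea)[:,0,:].astype(float),z)
        r=cv2.minAreaRect((c[:,:2]*1000).astype('float32'))
        print(n,nm,len(q),"z",z.round(4),"c",np.round(r[0],1),"size",np.round(r[1],1),"ang",round(r[2],1), "mean",q.mean(0).round(4))
    # plate
    m=(np.abs(P[...,0]-.52)<.12)&(np.abs(P[...,1]+.04)<.14)&(P[...,2]>.05)
    q=P[m]
    # ransac plane
    rng=np.random.default_rng(0);best=0
    for _ in range(300):
        t=q[rng.choice(len(q),3,False)];nn=np.cross(t[1]-t[0],t[2]-t[0]);nn/=np.linalg.norm(nn)+1e-12
        inl=np.abs((q-t[0])@nn)<.002
        if inl.sum()>best:best=inl.sum();bi=inl
    c=q[bi].mean(0);nn=np.linalg.svd(q[bi]-c)[2][2];nn*=np.sign(nn[2])
    print(n,"plate",bi.sum(),c.round(4),nn.round(4),"tilt",np.degrees(np.arccos(nn[2])).round(2),"az",np.degrees(np.arctan2(nn[1],nn[0])).round(2))
E
python3 m.py
```

```text
scene top 183 z 0.1628 c [ 550.4 -308.4] size [30.1 25. ] ang 16.0 mean [ 0.5503 -0.3083  0.1629]
scene guard 572 z 0.0828 c [ 550.9 -307.8] size [56.9 66.2] ang 14.5 mean [ 0.5568 -0.3094  0.0827]
scene foot 825 z 0.0051 c [ 549.5 -309.2] size [ 92.9 101.8] ang 13.8 mean [ 0.567  -0.3125  0.0063]
scene plate 5233 [ 0.5234 -0.0322  0.0905] [ 0.4221 -0.0085  0.9065] tilt 24.97 az -1.15
top top 247 z 0.1636 c [ 548.7 -306.8] size [29.9 26.1] ang 14.0 mean [ 0.5487 -0.3069  0.1637]
top guard 539 z 0.0836 c [ 549.  -308.3] size [53.6 68.3] ang 14.9 mean [ 0.5424 -0.2995  0.0835]
top foot 950 z 0.0059 c [ 550.  -307.5] size [ 91.4 101.2] ang 14.9 mean [ 0.5393 -0.2964  0.0062]
top plate 5708 [ 0.5098 -0.0275  0.0981] [ 0.4184 -0.0085  0.9082] tilt 24.74 az -1.17
```

```bash
cat > m2.py <<'E'
from h import *
az=np.radians(-1.2);t=np.radians(25)
X=np.array([np.cos(t)*np.cos(az),np.cos(t)*np.sin(az),-np.sin(t)]);Y=np.array([-np.sin(az),np.cos(az),0]);Z=np.cross(X,Y)
O=np.array([.58,-.035,.075])
out=[]
for n in["scene","top"]:
    im=cv2.imread(f"pics/{n}0.png");P=cloud(n,np.load(f"pics/{n}0.npy"))
    L=(P-O)@np.c_[X,Y,Z]
    v=np.round
    print(n)
    for x in np.arange(-70,60,4):
        m=(np.abs(L[...,0]*1000-x)<2)&(np.abs(L[...,1])<.07)&(L[...,2]>-.1)
        g=im[m].mean(0) if m.sum() else 0
        print(x,m.sum(),(np.percentile(L[m][:,2],[10,50,90])*1000).round(1) if m.sum()>5 else '',np.round(g))
E
python3 m2.py
```

```text
scene
-70 115 [-11.6  -9.8  -7. ] [141. 143. 141.]
-66 112 [-11.9  -9.8  -8.2] [157. 158. 155.]
-62 117 [-11.8  -9.9  -7.9] [165. 166. 162.]
-58 110 [-12.2  -9.7  -7.9] [175. 175. 170.]
-54 110 [-11.6  -9.8  -7.8] [180. 179. 174.]
-50 121 [-12.   -9.5  -7.6] [180. 179. 174.]
-46 107 [-11.6  -9.8  -7.3] [180. 179. 174.]
-42 114 [-11.7  -9.7  -7.8] [180. 179. 174.]
-38 113 [-12.1 -10.1  -7.5] [180. 179. 174.]
-34 123 [-12.1  -9.4  -7.8] [180. 179. 174.]
-30 111 [-11.7  -9.9  -7.4] [180. 179. 174.]
-26 117 [-11.7  -9.8  -7.5] [180. 179. 174.]
-22 119 [-12.2  -9.9  -7.6] [177. 176. 171.]
-18 52 [-11.9  -9.7  -7.5] [143. 143. 139.]
-14 79 [5.  7.  8.4] [84. 85. 85.]
-10 148 [-1.7  5.   8.2] [83. 83. 82.]
-6 113 [1.5 3.9 6. ] [169. 169. 164.]
-2 121 [1.9 4.  6.2] [175. 174. 169.]
2 118 [1.9 3.9 5.9] [173. 172. 168.]
6 121 [1.7 4.1 6.3] [173. 173. 168.]
10 125 [1.8 4.1 6.3] [172. 172. 167.]
14 115 [-0.1  3.7  6.4] [121. 123. 121.]
18 113 [5.3 7.  8.8] [74. 76. 76.]
22 207 [-11.2  -5.4   7.9] [71. 76. 77.]
26 114 [-12.  -10.4  -8. ] [140. 143. 141.]
30 122 [-12.1 -10.2  -7.8] [180. 179. 174.
[... 720 characters left out ...]
2] [137. 143. 149.]
-30 115 [-10.3  -8.9  -7.3] [137. 143. 149.]
-26 118 [-10.4  -8.8  -7.1] [141. 145. 148.]
-22 111 [-10.1  -8.8  -7.2] [142. 146. 148.]
-18 140 [-10.1  -8.4  -1.5] [119. 121. 122.]
-14 463 [-8.5  0.9  8.7] [62. 63. 65.]
-10 63 [6.3 7.9 9.1] [ 96.  99. 102.]
-6 96 [4.2 5.5 7. ] [127. 130. 133.]
-2 109 [3.9 5.2 6.8] [140. 144. 144.]
2 110 [3.1 5.4 7. ] [140. 143. 144.]
6 119 [3.2 5.  6.7] [139. 143. 144.]
10 105 [3.7 4.9 6.7] [132. 136. 136.]
14 129 [3.5 5.4 8.9] [91. 92. 93.]
18 165 [2.8 7.2 9.7] [74. 75. 78.]
22 40 [6.5 7.3 8.7] [90. 92. 95.]
26 0  0
30 0  0
34 28 [-9.  -7.7 -6.5] [92. 96. 99.]
38 47 [-10.8  -9.5  -8.2] [92. 95. 98.]
42 0  0
46 0  0
50 0  0
54 0  0
58 0  0
```

Run:
```python
from h import *
a=cv2.imread("pics/scene0.png")
f=lambda im,x,y,w,h,k:cv2.resize(np.clip(im[y:y+h,x:x+w]*1.3,0,255).astype('uint8'),None,fx=k,fy=k,interpolation=cv2.INTER_CUBIC)
cv2.imwrite("pics/c3.png",f(a,270,190,140,110,5))
```

```text
(no output)
```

View pics/c3.png

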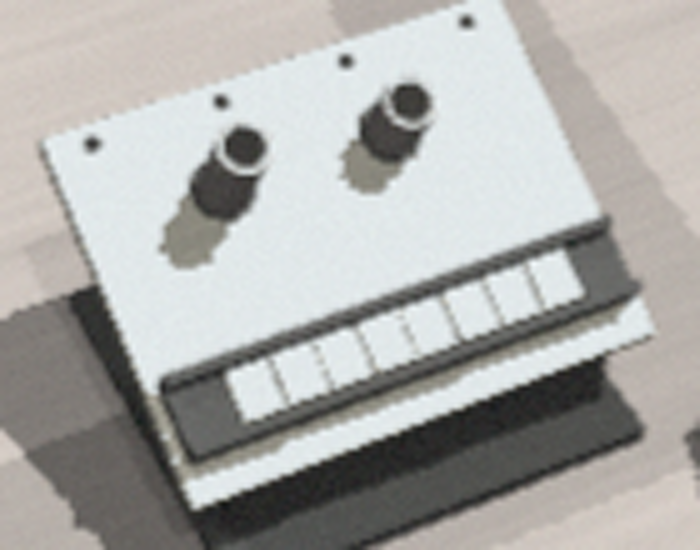

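Channel and strip are clear: scene strip runs from (310,268) to (385,245), and link 0 (+y) is at the left in the top view. Depth puts the links about 4 mm proud. I'll go over the fixture for one close wrist view before the grasp.

```bash
cat >> h.py <<'E'
def rotcols(x,z):
    z=np.array(z,float);z/=np.linalg.norm(z);x=np.array(x,float);x-=z*(x@z);x/=np.linalg.norm(x)
    return np.c_[x,np.cross(z,x),z]
def down(az,):
    a=np.radians(az);return rotcols([np.cos(a),np.sin(a),0],[0,0,-1])
def delta(p,Rm,s=None):
    s=s or sense();R0=R.from_rotvec(s["tcp_rot"]).as_matrix()
    return (R0.T@(np.array(p)-s["tool_pos"])).round(4),np.degrees(R.from_matrix(R0.T@Rm).as_rotvec()).round(2)
E
python3 - <<'E'
from h import *
print(delta([.50,-.035,.215],down(-1.2)))
P=cloud("top",np.load("pics/top0.npy"))
for uv in[(418,172),(497,185),(545,250)]: print(P[uv[1],uv[0]])
E
```

```text
(array([ 0.4594, -0.4488,  0.0036]), array([-1.100e-01,  2.000e-02,  2.079e+01]))
[ 0.69716938 -0.20518788  0.15387451]
[ 0.68759889 -0.34935077  0.1579584 ]
[ 0.57750027 -0.43953058  0.15546542]
```

>>> jog_arm --motion '[[[0.03, -0.03, -0.03], [0, 0, 2], 1], [[0.065, -0.065, -0.05], [0, 0, 5], 1], [[0.1, -0.1, -0.05], [0, 0, 8], 1], [[0.135, -0.135, -0.05], [0, 0, 11], 1], [[0.17, -0.17, -0.05], [0, 0, 13], 1]]'

```text
clock: 0.65
tool_pos: [0.3202, -0.3963, 0.2688]
tcp_rot: [3.137, 0.177, 0.001]
force: [0.8, 0.7, 1.0]
finger_gap: 0.093
```

Run:
```python
from h import *
print(delta([.50,-.035,.215],down(-1.2)))
```

```text
(array([ 0.2194, -0.3388,  0.0538]), array([ 0.  , -0.02,  7.67]))
```

>>> jog_arm --motion '[[[0.025, -0.04, 0], [0, 0, 2], 1], [[0.05, -0.08, 0], [0, 0, 4], 1], [[0.075, -0.12, 0], [0, 0, 6], 1], [[0.1, -0.16, 0], [0, 0, 7.7], 1], [[0.125, -0.2, 0], [0, 0, 7.7], 1]]'

```text
clock: 1.15
tool_pos: [0.4212, -0.1834, 0.2687]
tcp_rot: [3.141, -0.031, 0.0]
force: [1.6, -0.1, -0.1]
finger_gap: 0.0929
```

Run:
```python
from h import *
print(delta([.50,-.035,.215],down(-1.2)))
```

```text
(array([ 0.0759, -0.15  ,  0.0537]), array([ 0.  , -0.  ,  0.05]))
```

>>> jog_arm --motion '[[[0.02, -0.04, 0.01], [0, 0, 0], 1], [[0.04, -0.08, 0.02], [0, 0, 0], 1], [[0.06, -0.12, 0.035], [0, 0, 0], 1], [[0.075, -0.15, 0.05], [0, 0, 0], 1], [[0.075, -0.15, 0.054], [0, 0, 0], 1]]'

```text
clock: 1.65
tool_pos: [0.4994, -0.0305, 0.213]
tcp_rot: [-3.138, 0.015, 0.003]
force: [0.3, 0.2, 0.1]
finger_gap: 0.093
```

Run:
```python
from h import *
import pickle
s=sense();p,d=grab_frame("wrist");s2=sense()
print(s["tool_pos"],s["tcp_rot"],s["dq"].round(4) if hasattr(s["dq"],'round') else s["dq"])
print(s2["tool_pos"])
cv2.imwrite("pics/w1.png",p[:,:,::-1]);np.save("pics/w1.npy",d);pickle.dump(s,open("pics/w1.pkl","wb"))
```

```text
[ 0.49943622 -0.03050433  0.2129912 ] [-3.13774369e+00  1.46702872e-02  2.95769491e-03] [ 0.0576  0.0139  0.0863  0.0738  0.0416 -0.0689  0.0314]
[ 0.49822126 -0.03407203  0.21288426]
```

View pics/w1.png

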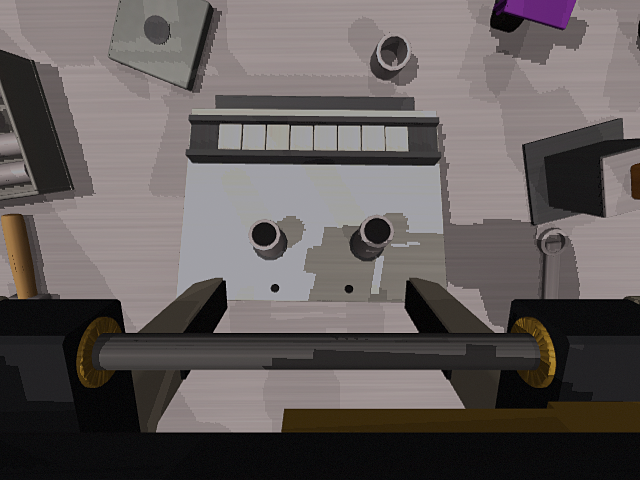

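The wrist view shows the channel level in the picture, from (187,115) to (440,163), with eight links from 219 to 408 (link 0 at the left). The arm was still settling, so I take it again and measure.

```bash
cat > m3.py <<'E'
from h import *
import pickle
s=sense();p,d=grab_frame("wrist")
print(s["tool_pos"],np.abs(s["dq"]).max())
cv2.imwrite("pics/w2.png",p[:,:,::-1]);np.save("pics/w2.npy",d);pickle.dump(s,open("pics/w2.pkl","wb"))
E
python3 m3.py
cat > m4.py <<'E'
from h import *
import pickle
t=np.radians(25)
def frame(az):
    az=np.radians(az)
    X=np.array([np.cos(t)*np.cos(az),np.cos(t)*np.sin(az),-np.sin(t)]);Y=np.array([-np.sin(az),np.cos(az),0]);return X,Y,np.cross(X,Y)
O=np.array([.583,-.037,.075])
s2=pickle.load(open("pics/w2.pkl","rb"))
for n,f,s in[("scene","scene0",None),("top","top0",None),("wrist","w2",s2)]:
    P=cloud(n,np.load(f"pics/{f}.npy"),s)
    X,Y,Z=frame(-1.2);M=np.c_[X,Y,Z];L=(P-O)@M*1000
    # plate plane
    m=(L[...,0]>-70)&(L[...,0]<-25)&(np.abs(L[...,1])<80)&(np.abs(L[...,2]+9)<6)
    q=P[m];c=q.mean(0);nn=np.linalg.svd(q-c,full_matrices=False)[2][2];nn*=np.sign(nn[2])
    print(n,"plate z local",np.median(L[m][:,2]).round(2),"tilt",np.degrees(np.arccos(nn[2])).round(2),"az",np.degrees(np.arctan2(nn[1],nn[0])).round(2))
    pz=np.median(L[m][:,2])
    raised=(np.abs(L[...,0])<40)&(np.abs(L[...,1])<125)&(L[...,2]>pz+6)
    mm=raised.astype('uint8');cs,_=cv2.findContours(mm,cv2.RETR_EXTERNAL,cv2.CHAIN_APPROX_NONE)
    cc=max(cs,key=cv2.contourArea)[:,0]
    l=L[cc[:,1],cc[:,0]]
    r=cv2.minAreaRect(L[raised][:,:2].astype('float32'))
    print("  raised rect c",np.round(r[0],1),"size",np.round(r[1],1),"ang",round(r[2],2))
    q=L[raised]; 
    rail=q[(q[:,2]>pz+13)]
    print("  railtop z",np.median(rail[:,2]).round(2))
    for y0 in(-90,-50,0,50,90):
        w=q[np.abs(q[:,1]-y0)<10];print("   y",y0,"x 2-98%",np.percentile(w[:,0],[1,99]).round(1),end="")
    print()
    w=q[np.abs(q[:,0]-4)<14]; print("   y ext",np.percentile(w[:,1],[.3,99.7]).round(1))
    im=cv2.imread(f"pics/{f}.png").min(2)
    st=(np.abs(L[...,0])<16)&(np.abs(L[...,1])<100)&(L[...,2]>pz+6)&(im>(100 if n!='top' else 90))
    r=cv2.minAreaRect(L[st][:,:2].astype('float32'));print("  strip",st.sum(),np.round(r[0],1),np.round(r[1],1),round(r[2],2),"z",np.median(L[st][:,2]).round(1),"mean",L[st].mean(0).round(1))
    print("  links z rel plate",[round(float(np.median(L[st&(np.abs(L[...,1]-r[0][1]-y)<7)][:,2])-pz),1) for y in(70,50,30,10,-10,-30,-50,-70)])
    fl=(np.abs(L[...,0]-r[0][0])<6)&(np.abs(np.abs(L[...,1]-r[0][1])-92)<6);print("  floor z rel plate",(np.median(L[fl][:,2])-pz).round(2), fl.sum())
E
python3 m4.py
```

```text
[ 0.49822126 -0.03407203  0.21288426] 0.06421308169125692
scene plate z local -11.04 tilt 24.96 az -1.25
  raised rect c [1.  7.5] size [211.5  36.9] ang 89.98
  railtop z 4.39
   y -90 x 2-98% [-16.9  18.9]   y -50 x 2-98% [-17.   18.8]   y 0 x 2-98% [-17.2  19. ]   y 50 x 2-98% [-16.7  18.9]   y 90 x 2-98% [-16.7  19. ]
   y ext [-96.7 112. ]
  strip 795 [-0.4  9.6] [ 24.6 162.7] 0.04 z 2.6 mean [0.2 5.6 2.6]
  links z rel plate [14.2, 13.8, 13.9, 13.0, 14.3, 13.9, 15.0, 12.8]
  floor z rel plate 9.91 60
top plate z local -10.02 tilt 24.95 az -1.26
  raised rect c [-0.1  8.1] size [ 39.6 209.5] ang 0.08
  railtop z 5.32
   y -90 x 2-98% [-19.1  18.8]   y -50 x 2-98% [-18.8  18.2]   y 0 x 2-98% [-18.9  18. ]   y 50 x 2-98% [-19.5  18.3]   y 90 x 2-98% [-18.7  18.5]
   y ext [-95.7 112.4]
  strip 751 [-0.  8.] [161.7  31.9] 89.05 z 4.0 mean [-0.3  8.2  4.2]
  links z rel plate [15.0, 14.0, 14.4, 13.5, 14.4, 14.0, 15.0, 13.0]
  floor z rel plate 9.79 57
wrist plate z local -9.66 tilt 24.96 az -1.18
  raised rect c [-1.5  7.2] size [210.5  37.7] ang 89.99
  railtop z 5.4
   y -90 x 2-98% [-19.5  16.4]   y -50 x 2-98% [-19.6  16.2]   y 0 x 2-98% [-19.6  16.6]   y 50 x 2-98% [-19.6  16.3]   y 90 x 2-98% [-19.8  15.9]
   y ext [-97.2 111.6]
  strip 4479 [-1.1  7.3] [ 24.  159.2] 0.07 z 4.5 mean [-1.6  7.3  4.4]
  links z rel plate [14.8, 14.2, 14.4, 13.1, 14.4, 13.9, 14.9, 13.2]
  floor z rel plate 10.1 367
```

Channel origin ≈ (0.583, -0.0295, 0.075), y-axis azimuth 88.8°, links 3 to 5 mm proud. Now to the roller.

Run:
```python
from h import *
print(delta([.5497,-.3078,.215],down(14.6)))
```

```text
(array([ 0.0565,  0.2704, -0.0014]), array([ -0.  ,   0.17, -15.61]))
```

>>> jog_arm --motion '[[[0.01, 0.045, 0], [0, 0.2, -3], 1], [[0.02, 0.09, 0], [0, 0.2, -6], 1], [[0.03, 0.14, 0], [0, 0.2, -9], 1], [[0.04, 0.185, 0], [0, 0.2, -12], 1], [[0.05, 0.235, 0], [0, 0.2, -15.6], 1]]'

```text
clock: 2.25
tool_pos: [0.5427, -0.2758, 0.2156]
tcp_rot: [3.115, 0.395, 0.006]
force: [1.2, -0.1, -0.2]
finger_gap: 0.0927
```

Run:
```python
from h import *
print(delta([.5497,-.3078,.215],down(14.6)))
print(delta([.5497,-.3078,.09],down(14.6)))
```

```text
(array([-0.0012,  0.0328,  0.0006]), array([ 0.11, -0.19, -0.16]))
(array([-0.0016,  0.0325,  0.1256]), array([ 0.11, -0.19, -0.16]))
```

>>> jog_arm --motion '[[[0.0, 0.034, 0], [0, 0, 0], 1], [[0.0, 0.034, 0], [0, 0, 0], 1], [[0.0, 0.034, 0], [0, 0, 0], 1]]'

```text
clock: 2.55
tool_pos: [0.5508, -0.3071, 0.2147]
tcp_rot: [3.117, 0.388, 0.004]
force: [-0.5, 0.2, 0.6]
finger_gap: 0.093
```

Run:
```python
from h import *
print(delta([.5497,-.3078,.09],down(14.6)))
s=sense();p,d=grab_frame("wrist");cv2.imwrite("pics/w3.png",p[:,:,::-1])
p,d=grab_frame("scene");cv2.imwrite("pics/s3.png",p[:,:,::-1])
```

```text
(array([-0.0015,  0.0003,  0.1247]), array([ 0.04, -0.14, -0.39]))
```

View pics/w3.png

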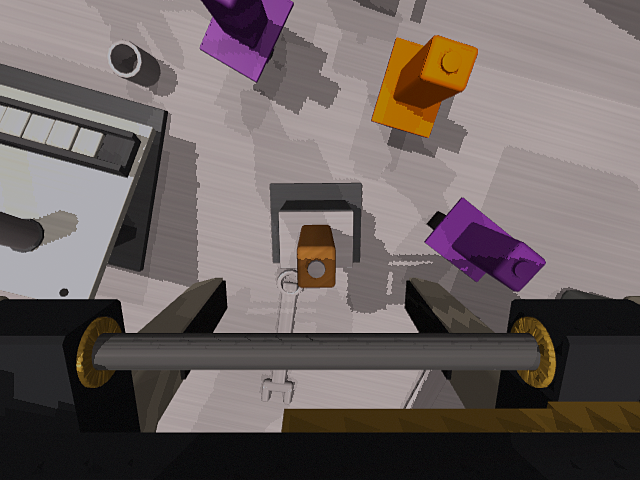

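The handle top is at (316,270), centred and square between the fingers. Descending.

>>> jog_arm --motion '[[[-0.001, 0, 0.035], [0, 0, -0.4], 1], [[-0.001, 0, 0.07], [0, 0, -0.4], 1], [[-0.001, 0, 0.1], [0, 0, -0.4], 1], [[-0.001, 0, 0.12], [0, 0, -0.4], 1], [[-0.001, 0, 0.124], [0, 0, -0.4], 1]]'

```text
clock: 3.15
tool_pos: [0.5503, -0.3023, 0.0885]
tcp_rot: [-3.111, -0.41, 0.002]
force: [0.1, 0.6, -0.1]
finger_gap: 0.0927
```

>>> jog_arm --motion '[[[0, 0, 0], [0, 0, 0], 1], [[0, 0, 0], [0, 0, 0], 0.4], [[0, 0, 0], [0, 0, 0], 0], [[0, 0, 0], [0, 0, 0], 0], [[0, 0, 0], [0, 0, 0], 0]]'

```text
clock: 3.65
tool_pos: [0.5523, -0.305, 0.0914]
tcp_rot: [3.114, 0.407, 0.007]
force: [0.7, 0.3, 0.3]
finger_gap: 0.0654
```

>>> jog_arm --motion '[[[0, 0, 0], [0, 0, 0], 0], [[0, 0, 0], [0, 0, 0], 0], [[0, 0, 0], [0, 0, 0], 0], [[0, 0, 0], [0, 0, 0], 0], [[0, 0, 0], [0, 0, 0], 0]]'

```text
clock: 4.15
tool_pos: [0.5521, -0.3055, 0.0907]
tcp_rot: [3.114, 0.407, 0.006]
force: [0.3, 1.1, -1.9]
finger_gap: 0.0259
```

Run:
```python
from h import *
print(delta([.5497,-.3078,.09],down(14.6)))
s=sense();print(s["force"],s["moment"],s["finger_gap"],s["tool_pos"],s["tcp_rot"],s["clock"])
```

```text
(array([-0.003 ,  0.0016,  0.0007]), array([ 0.09, -0.22,  0.28]))
[ 0.3194151   1.14368121 -1.85153704] [ 0.20179658 -0.03970309  0.02199063] 0.025869220111574224 [ 0.55214028 -0.3054804   0.09069545] [3.11405897 0.40661407 0.00624637] 4.15
```

>>> jog_arm --motion '[[[0, 0, -0.01], [0, 0, 0], 0], [[0, 0, -0.03], [0, 0, 0], 0], [[0, 0, -0.06], [0, 0, 0], 0], [[0, 0, -0.09], [0, 0, 0], 0], [[0, 0, -0.12], [0, 0, 0], 0]]'

```text
clock: 4.65
tool_pos: [0.5507, -0.3043, 0.2115]
tcp_rot: [-3.114, -0.407, -0.003]
force: [0.5, 0.6, -4.0]
finger_gap: 0.0258
```

>>> jog_arm --motion '[[[0, 0, -0.02], [0, 0, 0], 0], [[0, 0, -0.02], [0, 0, 0], 0], [[0, 0, -0.02], [0, 0, 0], 0]]'

```text
clock: 4.95
tool_pos: [0.5507, -0.3044, 0.2299]
tcp_rot: [-3.114, -0.407, -0.003]
force: [-0.8, 0.2, -4.0]
finger_gap: 0.0257
```

Run:
```python
from h import *
import pickle
s=sense();print(s["force"],s["moment"],s["finger_gap"],s["tool_pos"],s["tcp_rot"],s["clock"])
a={n:grab_frame(n) for n in("scene","top","wrist")}
for n in a: cv2.imwrite(f"pics/{n}4.png",a[n][0][:,:,::-1]);np.save(f"pics/{n}4.npy",a[n][1])
pickle.dump(s,open("pics/4.pkl","wb"))
f=lambda im,x,y,w,h,k:cv2.resize(im[y:y+h,x:x+w,::-1],None,fx=k,fy=k)
cv2.imwrite("pics/c4.png",np.hstack([f(a["scene"][0],140,160,130,180,3),f(a["top"][0],400,180,130,180,3)]))
```

```text
[-0.84364975  0.20969078 -3.95623199] [-0.00222932 -0.03210605 -0.01454349] 0.025709887931639454 [ 0.5506549  -0.30442907  0.22993468] [-3.11399244e+00 -4.06991183e-01 -3.10111440e-03] 4.95
```

View pics/c4.png

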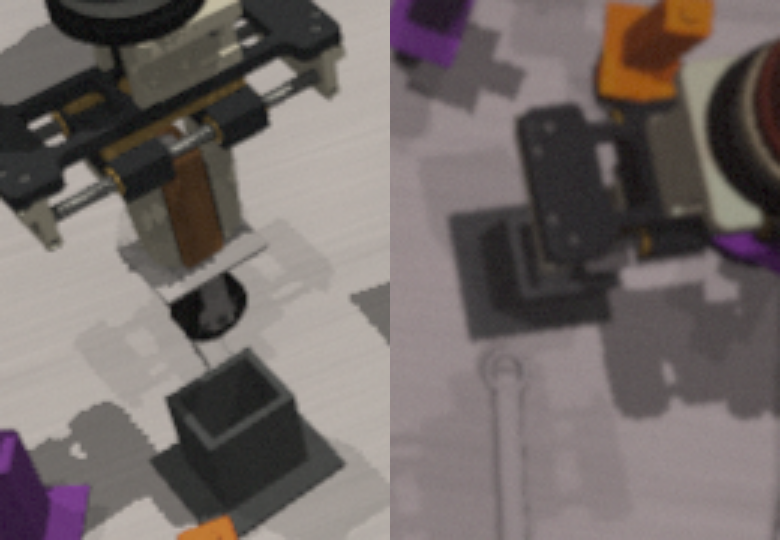

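View pics/wrist4.png

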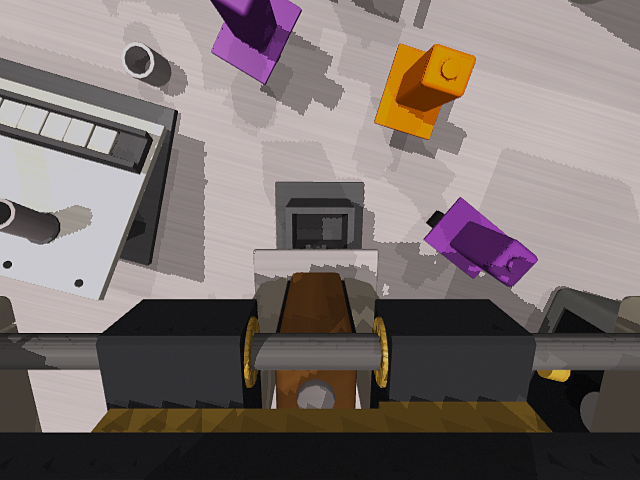

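The roller is out of the rest, and the wrist image shows the guard's front edge at row 250, cols 253 to 378. I measure how it sits in the grip.

```bash
cat > grip.py <<'E'
from h import *
import sys
def grip(d):
    c=camera_info("wrist");K=np.array(c["K"]);M=np.array(c["mount"])
    v,u=np.mgrid[:480,:640]
    q=np.stack([(u-K[0,2])/K[0,0]*d,(v-K[1,2])/K[1,1]*d,d],-1)@M[:3,:3].T+M[:3,3];q*=1000
    # guard: tool z approx pinch(-19)+25.. => ~ +6..10
    m=(np.abs(q[...,2]-8)<8)&(np.abs(q[...,1])<40)&(q[...,0]>5)&(q[...,0]<45)&(v<300)
    g=q[m];print("guard n",len(g),"z",np.median(g[:,2]).round(2),"x max",np.percentile(g[:,0],[97,99,99.7]).round(1),"y",np.percentile(g[:,1],[.5,99.5]).round(1))
    e=[np.percentile(g[np.abs(g[:,1]-y)<6][:,0],97).round(1) for y in(-26,-15,0,15,26)];print("front edge x by y",e)
    A=np.c_[g[:,:2],np.ones(len(g))];co=np.linalg.lstsq(A,g[:,2],rcond=None)[0];print("guard slope deg x,y",np.degrees(np.arctan(co[:2])).round(2))
    h=(np.abs(q[...,1])<10)&(q[...,0]>-5)&(q[...,0]<30)&(q[...,2]<3)&(q[...,2]>-40)&(v<335)&(v>270)
    w=q[h];print("handle n",len(w))
    if len(w)>20:
        for z in range(-40,4,6):
            k=np.abs(w[:,2]-z)<3
            if k.sum()>5: print("  z",z,"front x",np.percentile(w[k][:,0],[50,90]).round(1))
if __name__=="__main__": grip(np.load(sys.argv[1]))
E
python3 grip.py pics/wrist4.npy
python3 - <<'E'
from h import *
import pickle
s=pickle.load(open("pics/4.pkl","rb"))
Rt=R.from_rotvec(s["tcp_rot"]).as_matrix()
for n in("scene",):
    P=cloud(n,np.load(f"pics/{n}4.npy"));q=(P-s["tool_pos"])@Rt*1000
    m=(np.abs(q[...,2]-6)<8)&(np.abs(q[...,1])<40)&(np.abs(q[...,0])<40)
    g=q[m];print(len(g),g.mean(0).round(1),"y ",np.percentile(g[:,1],[1,99]).round(1),"x",np.percentile(g[:,0],[1,99]).round(1),"z",np.percentile(g[:,2],[5,50,95]).round(1))
    m=(np.abs(q[...,2]-60)<35)&(np.abs(q[...,1])<30)&(np.abs(q[...,0])<30)
    g=q[m];print(len(g),"lower: z max",np.percentile(g[:,2],[95,99,99.8]).round(1),"x",np.percentile(g[:,0],[1,99]).round(1),"y",np.percentile(g[:,1],[1,99]).round(1))
E
```

```text
guard n 3478 z 6.01 x max [20.9 21.1 21.2] y [-31.7  33.3]
front edge x by y [np.float64(21.0), np.float64(21.0), np.float64(21.0), np.float64(20.9), np.float64(20.9)]
guard slope deg x,y [3.65 0.1 ]
handle n 1512
  z -40 front x [10.1 10.5]
  z -34 front x [10.1 10.5]
  z -28 front x [10.1 10.4]
  z -22 front x [10.1 10.4]
  z -16 front x [10.  10.4]
  z -10 front x [10.  10.3]
  z -4 front x [10.  10.3]
  z 2 front x [10.  10.3]
507 [8.4 6.4 7.4] y  [-31.7  33.1] x [-27.8  22.9] z [ 1.1  7.8 10.1]
392 lower: z max [76.2 80.6 82. ] x [-9.8 11.5] y [-20.2  21.6]
```

```bash
cat > ch.py <<'E'
from h import *
t=np.radians(25);az=np.radians(-1.2)
X=np.array([np.cos(t)*np.cos(az),np.cos(t)*np.sin(az),-np.sin(t)]);Y=np.array([-np.sin(az),np.cos(az),0]);Z=np.cross(X,Y)
C=np.array([.5827,-.0295,.075]);W=np.array([-.0038,.0005,.081])
RC=np.c_[X,-Y,-Z]
def target(yc,h,xc=0): return C+X*xc+Y*yc+Z*h-RC@W
def where(s=None):
    s=s or sense();Rm=R.from_rotvec(s["tcp_rot"]).as_matrix();p=s["tool_pos"]+Rm@W
    l=np.c_[X,Y,Z].T@(p-C)*1000
    e=np.degrees(R.from_matrix(RC.T@Rm).as_rotvec())
    f=np.c_[X,Y,Z].T@np.array(s["force"])
    print("t",s["clock"],"wheel ch mm",l.round(2),"roterr",e.round(2),"F ch",f.round(2),"M",np.round(s["moment"],2),"gap",round(s["finger_gap"],4))
def go(yc,h,xc=0): print("->",yc,h,*delta(target(yc,h,xc),RC))
E
python3 - <<'E'
from ch import *
where();print(target(-.093,.04));go(-.093,.05)
E
```

```text
t 5.1 wheel ch mm [ -58.11 -276.78   52.92] roterr [ -3.37  24.82 -15.87] F ch [ 1.75  0.38 -2.97] M [-0.02  0.03  0.  ] gap 0.0259
[ 0.63533163 -0.12312277  0.18305729]
-> -0.093 0.05 [ 0.1329 -0.152   0.0368] [  3.37 -24.82  15.87]
```

>>> jog_arm --motion '[[[0.027, -0.03, 0.007], [0.7, -5, 3.2], 0], [[0.053, -0.06, 0.015], [1.3, -10, 6.4], 0], [[0.08, -0.091, 0.022], [2.0, -15, 9.6], 0], [[0.106, -0.122, 0.03], [2.7, -20, 12.8], 0], [[0.133, -0.152, 0.037], [3.4, -24.8, 15.9], 0]]'

```text
clock: 5.6
tool_pos: [0.6418, -0.1214, 0.1926]
tcp_rot: [-3.064, 0.035, 0.678]
force: [0.8, -0.1, -3.4]
finger_gap: 0.026
```

>>> jog_arm --motion '[[[0, 0, 0], [0, 0, 0], 0], [[0, 0, 0], [0, 0, 0], 0], [[0, 0, 0], [0, 0, 0], 0]]'

```text
clock: 5.9
tool_pos: [0.6407, -0.1256, 0.1937]
tcp_rot: [-3.067, 0.037, 0.673]
force: [-0.2, -0.8, -3.1]
finger_gap: 0.026
```

Run:
```python
from ch import *
where();go(-.093,.02);go(-.093,.009)
```

```text
t 5.9 wheel ch mm [  0.77 -95.51  51.91] roterr [-0.13  0.24  0.2 ] F ch [ 1.16 -0.84 -2.88] M [-0.03 -0.75  0.05] gap 0.026
-> -0.093 0.02 [-0.0006 -0.0024  0.0319] [ 0.13 -0.24 -0.2 ]
-> -0.093 0.009 [-0.0006 -0.0024  0.0429] [ 0.13 -0.24 -0.2 ]
```

>>> jog_arm --motion '[[[-0.001, -0.001, 0.012], [0, -0.2, 0], 0], [[-0.001, -0.002, 0.025], [0, -0.2, 0], 0], [[-0.001, -0.002, 0.036], [0, -0.2, 0], 0], [[-0.001, -0.002, 0.039], [0, -0.2, 0], 0], [[-0.001, -0.002, 0.039], [0, -0.2, 0], 0]]'

```text
clock: 6.4
tool_pos: [0.6234, -0.1232, 0.1601]
tcp_rot: [-3.065, 0.038, 0.676]
force: [1.3, 0.2, -3.3]
finger_gap: 0.026
```

```bash
python3 - <<'E'
from ch import *
import pickle
where();s=sense()
a={n:grab_frame(n) for n in("scene","wrist")}
for n in a: cv2.imwrite(f"pics/{n}5.png",a[n][0][:,:,::-1]);np.save(f"pics/{n}5.npy",a[n][1])
pickle.dump(s,open("pics/5.pkl","wb"))
f=lambda im,x,y,w,h,k:cv2.resize(im[y:y+h,x:x+w,::-1],None,fx=k,fy=k,interpolation=cv2.INTER_CUBIC)
cv2.imwrite("pics/c5.png",f(a["scene"][0],260,170,150,120,5))
E
python3 grip.py pics/wrist5.npy
```

```text
t 6.4 wheel ch mm [ -0.99 -93.41  14.17] roterr [-0.05  0.11  0.22] F ch [ 2.56  0.26 -2.47] M [ 0.01 -0.76  0.01] gap 0.026
guard n 3486 z 6.33 x max [21.  21.2 21.3] y [-31.4  33.6]
front edge x by y [np.float64(21.0), np.float64(21.0), np.float64(21.1), np.float64(21.0), np.float64(21.0)]
guard slope deg x,y [3.31 0.04]
handle n 1492
  z -40 front x [10.3 10.6]
  z -34 front x [10.2 10.5]
  z -28 front x [10.2 10.5]
  z -22 front x [10.2 10.5]
  z -16 front x [10.1 10.5]
  z -10 front x [10.2 10.4]
  z -4 front x [10.2 10.4]
  z 2 front x [10.1 10.3]
```

View pics/c5.png

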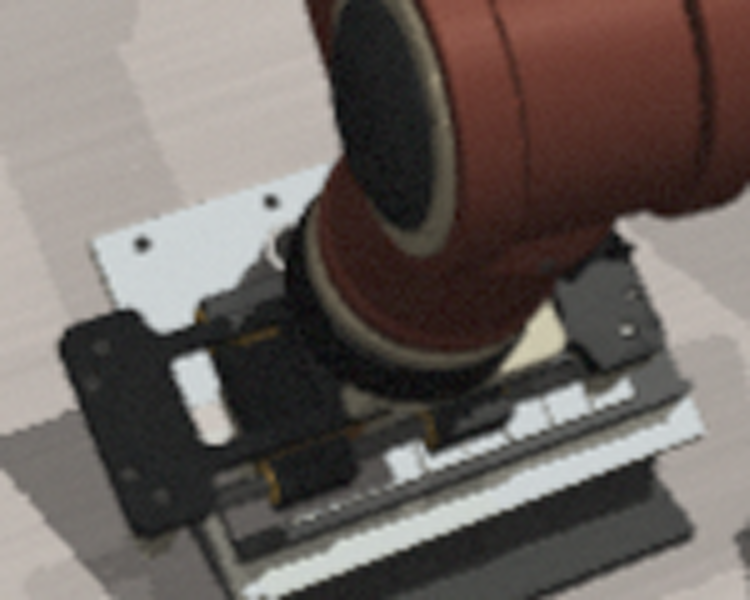

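View pics/wrist5.png

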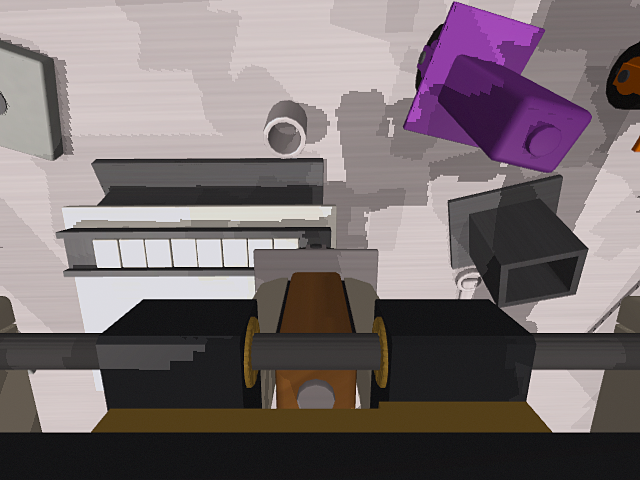

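The wrist view now shows both the channel (rails at rows 232 and 272) and the guard, so I can measure wheel-to-channel offset in one picture.

```bash
cat > rel.py <<'E'
from h import *
import sys
d=np.load(sys.argv[1])
c=camera_info("wrist");K=np.array(c["K"]);M=np.array(c["mount"]);v,u=np.mgrid[:480,:640]
q=(np.stack([(u-K[0,2])/K[0,0]*d,(v-K[1,2])/K[1,1]*d,d],-1)@M[:3,:3].T+M[:3,3])*1000
# tool z of plate
m=(u>90)&(u<240)&(v>282)&(v<296);pz=np.median(q[m][:,2]);A=np.c_[q[m][:,:2],np.ones(m.sum())];co=np.linalg.lstsq(A,q[m][:,2],rcond=None)[0]
print("plate tool z",pz.round(2),"slopes deg",np.degrees(np.arctan(co[:2])).round(2))
r=(u>60)&(u<330)&(v<282)&(v>215)&(q[...,2]<pz-6)&(q[...,2]>pz-25)&(np.abs(q[...,0])<45)
g=q[r]
for y in(-170,-150,-120,-90,-60,-40,-20,0):
    w=g[np.abs(g[:,1]-y)<6]
    if len(w)>10: print("y",y,len(w),"x",np.percentile(w[:,0],[1,99]).round(1),"center",np.percentile(w[:,0],[1,99]).mean().round(2))
print("y max/min",np.percentile(g[:,1],[.5,99.5]).round(1))
top=g[g[:,2]<pz-15.5];print("railtop z",np.median(top[:,2]).round(2),"=> channel level z",(pz-10).round(2))
E
python3 rel.py pics/wrist5.npy
```

```text
plate tool z 104.9 slopes deg [-62.2   -0.96]
y -170 608 x [-22.3  13.3] center -4.51
y -150 750 x [-22.2  13.4] center -4.42
y -120 737 x [-22.2  13.5] center -4.36
y -90 724 x [-22.2  13.7] center -4.29
y -60 736 x [-22.3  13.9] center -4.2
y -40 315 x [-0.2 14. ] center 6.87
y -20 314 x [-0.7 14.1] center 6.7
y 0 239 x [ 1.7 14.2] center 7.97
y max/min [-196.1    9.8]
railtop z 88.07 => channel level z 94.9
```

Wheel is 0.7 mm off channel centre and ~13.5 mm above it, agreeing with my model. Lowering on to the end floor with a 1 mm correction.

>>> jog_arm --motion '[[[0.001, 0, 0.005], [0, 0, 0], 0], [[0.001, 0, 0.01], [0, 0, 0], 0], [[0.001, 0, 0.013], [0, 0, 0], 0], [[0.001, 0, 0.016], [0, 0, 0], 0], [[0.001, 0, 0.016], [0, 0, 0], 0]]'

```text
clock: 7.0
tool_pos: [0.6185, -0.1214, 0.1454]
tcp_rot: [-3.065, 0.034, 0.676]
force: [1.1, 0.7, 4.8]
finger_gap: 0.0258
```

Run:
```python
from ch import *
where()
```

```text
t 7.0 wheel ch mm [  0.79 -91.7   -1.28] roterr [-0.07  0.13  0.08] F ch [-1.01  0.69  4.83] M [ 0.06 -0.16 -0.  ] gap 0.0258
```

>>> jog_arm --motion '[[[-0.0005, 0, 0.002], [0, 0, 0], 0], [[-0.0005, 0, 0.004], [0, 0, 0], 0], [[-0.0005, 0, 0.004], [0, 0, 0], 0], [[-0.0005, 0, 0.004], [0, 0, 0], 0]]'

```text
clock: 7.4
tool_pos: [0.6169, -0.1213, 0.1422]
tcp_rot: [-3.065, 0.034, 0.673]
force: [3.4, -0.4, 5.2]
finger_gap: 0.0263
```

Run:
```python
from ch import *
where();go(.093,-.005)
```

```text
t 7.4 wheel ch mm [  0.83 -91.69  -4.82] roterr [-0.07  0.23  0.08] F ch [ 0.85 -0.36  6.14] M [ 0.11 -0.07 -0.04] gap 0.0263
-> 0.093 -0.005 [-0.0008 -0.1846 -0.    ] [ 0.07 -0.23 -0.08]
```

>>> jog_arm --motion '[[[-0.0008, -0.008, 0], [0, 0, 0], 0], [[-0.0008, -0.016, 0], [0, 0, 0], 0], [[-0.0008, -0.024, 0], [0, 0, 0], 0], [[-0.0008, -0.032, 0], [0, 0, 0], 0], [[-0.0008, -0.04, 0], [0, 0, 0], 0]]'

```text
clock: 7.9
tool_pos: [0.6177, -0.0822, 0.1424]
tcp_rot: [-3.068, 0.035, 0.67]
force: [4.6, 0.3, 5.6]
finger_gap: 0.0256
```

Run:
```python
from ch import *
where();go(.093,-.005)
```

```text
t 7.9 wheel ch mm [  0.95 -52.61  -4.64] roterr [-0.14  0.35  0.15] F ch [1.78 0.35 6.99] M [-0.02 -0.49  0.03] gap 0.0256
-> 0.093 -0.005 [-0.0008 -0.1454  0.    ] [ 0.14 -0.35 -0.15]
```

>>> jog_arm --motion '[[[-0.001, -0.01, 0], [0, -0.3, 0], 0], [[-0.001, -0.019, 0], [0, -0.3, 0], 0], [[-0.001, -0.028, 0], [0, -0.3, 0], 0], [[-0.001, -0.037, 0], [0, -0.3, 0], 0], [[-0.001, -0.046, 0], [0, -0.3, 0], 0]]'

```text
clock: 8.4
tool_pos: [0.6188, -0.0363, 0.1425]
tcp_rot: [-3.067, 0.035, 0.675]
force: [5.0, -2.7, 5.0]
finger_gap: 0.0257
```

Run:
```python
from ch import *
where();go(.093,-.005)
```

```text
t 8.4 wheel ch mm [ 0.77 -6.84 -4.58] roterr [-0.19  0.19  0.14] F ch [ 2.52 -2.63  6.67] M [-0.57 -1.05  0.32] gap 0.0257
-> 0.093 -0.005 [-0.0007 -0.0996  0.0001] [ 0.19 -0.19 -0.14]
```

>>> jog_arm --motion '[[[-0.001, -0.008, 0], [0, 0, 0], 0], [[-0.001, -0.016, 0], [0, 0, 0], 0], [[-0.001, -0.024, 0], [0, 0, 0], 0], [[-0.001, -0.032, 0], [0, 0, 0], 0], [[-0.001, -0.04, 0], [0, 0, 0], 0]]'

```text
clock: 8.9
tool_pos: [0.6193, 0.003, 0.1427]
tcp_rot: [3.068, -0.036, -0.672]
force: [6.1, -2.7, 3.5]
finger_gap: 0.0261
```

Run:
```python
from ch import *
where();go(.093,-.005)
```

```text
t 8.9 wheel ch mm [ 0.55 32.44 -4.46] roterr [-0.23  0.29  0.18] F ch [ 4.07 -2.61  5.75] M [-0.77 -1.34  0.33] gap 0.0261
-> 0.093 -0.005 [-0.0003 -0.0602  0.0003] [ 0.23 -0.29 -0.18]
```

>>> jog_arm --motion '[[[-0.001, -0.012, 0], [0, 0, 0], 0], [[-0.001, -0.024, 0], [0, 0, 0], 0], [[-0.001, -0.036, 0], [0, 0, 0], 0], [[-0.001, -0.048, 0], [0, 0, 0], 0], [[-0.001, -0.058, 0], [0, 0, 0], 0]]'

```text
clock: 9.4
tool_pos: [0.6202, 0.0629, 0.1429]
tcp_rot: [-3.066, 0.035, 0.669]
force: [6.3, -0.6, 4.4]
finger_gap: 0.0261
```

```bash
python3 - <<'E'
from ch import *
where();go(.093,-.005)
s=sense();a=grab_frame("wrist");cv2.imwrite("pics/w6.png",a[0][:,:,::-1]);np.save("pics/w6.npy",a[1])
E
python3 grip.py pics/w6.npy
```

```text
t 9.4 wheel ch mm [ 0.24 92.57 -4.42] roterr [-0.05  0.37  0.1 ] F ch [ 3.88 -0.47  6.62] M [-0.13 -1.66  0.09] gap 0.0261
-> 0.093 -0.005 [ 0.0003 -0.0004  0.0006] [ 0.05 -0.37 -0.1 ]
guard n 3488 z 6.28 x max [21.  21.2 21.4] y [-31.5  33.6]
front edge x by y [np.float64(21.0), np.float64(21.0), np.float64(21.0), np.float64(21.1), np.float64(21.0)]
guard slope deg x,y [3.18 0.02]
handle n 1521
  z -40 front x [10.2 10.5]
  z -34 front x [10.2 10.6]
  z -28 front x [10.2 10.6]
  z -22 front x [10.2 10.5]
  z -16 front x [10.2 10.5]
  z -10 front x [10.1 10.5]
  z -4 front x [10.1 10.4]
  z 2 front x [10.1 10.4]
```

View pics/w6.png

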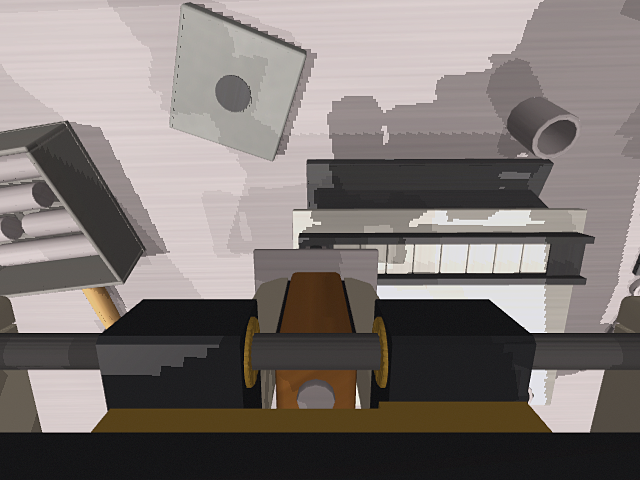

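Grip unchanged after the first pass. The links look flatter (rows 243 to 275). I measure their heights relative to the plate and floor.

```bash
cat > links.py <<'E'
from ch import *
import sys,pickle
def links(d,s):
    P=cloud("wrist",d,s);L=(P-C)@np.c_[X,Y,Z]*1000
    # plate fit nearby down-slope/up-slope strip of plate and floor
    fl=(np.abs(L[...,0])<7)&(np.abs(np.abs(L[...,1])-92)<8)&(np.abs(L[...,2])<6)
    pl=(L[...,0]>23)&(L[...,0]<33)&(np.abs(L[...,1])<75)&(np.abs(L[...,2]+10)<4)
    print("floor",[(sg,(np.median(L[fl&(L[...,1]*sg>0)][:,2]).round(2),(fl&(L[...,1]*sg>0)).sum())) for sg in(1,-1)],"plate",np.median(L[pl][:,2]).round(2),pl.sum())
    for i in range(8):
        y=70-20*i;m=(np.abs(L[...,0])<8)&(np.abs(L[...,1]-y)<7)&(np.abs(L[...,2])<9)
        q=L[m][:,2];print(i,len(q),np.percentile(q,[10,50,90]).round(2) if len(q) else '')
if __name__=="__main__": links(np.load(sys.argv[1]),pickle.load(open(sys.argv[2],"rb")) if len(sys.argv)>2 else sense())
E
python3 links.py pics/w6.npy; echo before; python3 links.py pics/wrist5.npy pics/5.pkl
```

```text
floor [(1, (np.float64(nan), np.int64(0))), (-1, (np.float64(-0.05), np.int64(393)))] plate -9.76 2696
0 18 [-0.82  0.34  0.66]
1 175 [-0.71  0.08  0.96]
2 391 [-0.57  0.19  0.96]
3 387 [-0.64  0.21  0.97]
4 383 [-0.67  0.13  0.95]
5 385 [-0.76  0.07  0.94]
6 378 [-0.67  0.07  0.84]
7 386 [-0.74 -0.02  0.8 ]
before
floor [(1, (np.float64(0.05), np.int64(347))), (-1, (np.float64(0.02), np.int64(65)))] plate -9.94 2345
0 352 [3.99 4.9  5.79]
1 351 [3.32 4.2  5.06]
2 353 [3.62 4.42 5.25]
3 350 [2.42 3.25 4.12]
4 358 [3.78 4.58 5.44]
5 356 [3.24 4.08 4.88]
6 160 [4.1  4.87 5.69]
7 132 [2.32 3.16 4.04]
  return _methods._mean(a, axis=axis, dtype=dtype,
  ret = ret.dtype.type(ret / rcount)
```

All visible links dropped from 3–5 mm to ≈0. A second, firmer return pass for the last tenths.

>>> jog_arm --motion '[[[0.0008, 0, 0.0015], [0, -0.3, 0], 0], [[0.0008, 0, 0.003], [0, -0.3, 0], 0], [[0.0008, 0.01, 0.003], [0, -0.3, 0], 0], [[0.0008, 0.021, 0.003], [0, -0.3, 0], 0], [[0.0008, 0.032, 0.003], [0, -0.3, 0], 0]]'

```text
clock: 9.95
tool_pos: [0.619, 0.0309, 0.1406]
tcp_rot: [-3.063, 0.034, 0.677]
force: [6.7, 1.1, 5.7]
finger_gap: 0.0258
```

Run:
```python
from ch import *
where();go(-.093,-.008)
```

```text
t 9.95 wheel ch mm [ 0.28 60.68 -6.76] roterr [0.02 0.07 0.05] F ch [3.64 1.22 8.  ] M [ 0.17 -1.36 -0.09] gap 0.0258
-> -0.093 -0.008 [-0.      0.1537  0.0012] [-0.02 -0.07 -0.05]
```

>>> jog_arm --motion '[[[0, 0.01, 0], [0, 0, 0], 0], [[0, 0.02, 0], [0, 0, 0], 0], [[0, 0.03, 0], [0, 0, 0], 0], [[0, 0.04, 0], [0, 0, 0], 0], [[0, 0.05, 0], [0, 0, 0], 0]]'

```text
clock: 10.45
tool_pos: [0.6178, -0.0191, 0.1407]
tcp_rot: [-3.063, 0.034, 0.677]
force: [6.8, 0.6, 5.5]
finger_gap: 0.026
```

Run:
```python
from ch import *
where();go(-.093,-.008)
```

```text
t 10.45 wheel ch mm [ 0.16 10.62 -6.74] roterr [0.01 0.06 0.06] F ch [3.83 0.76 7.91] M [ 0.14 -1.33 -0.05] gap 0.026
-> -0.093 -0.008 [0.     0.1036 0.0012] [-0.01 -0.06 -0.06]
```

>>> jog_arm --motion '[[[0.001, 0.01, 0], [0, 0, 0], 0], [[0.001, 0.02, 0], [0, 0, 0], 0], [[0.001, 0.03, 0], [0, 0, 0], 0], [[0.001, 0.04, 0], [0, 0, 0], 0], [[0.001, 0.05, 0], [0, 0, 0], 0]]'

```text
clock: 10.95
tool_pos: [0.6169, -0.0691, 0.1404]
tcp_rot: [-3.062, 0.033, 0.681]
force: [6.0, 0.3, 6.7]
finger_gap: 0.0258
```

>>> jog_arm --motion '[[[0.0, 0.011, 0], [0, 0, 0], 0], [[0.0, 0.022, 0], [0, 0, 0], 0], [[0.0, 0.033, 0], [0, 0, 0], 0], [[0.0, 0.044, 0], [0, 0, 0], 0], [[0.0, 0.053, 0], [0, 0, 0], 0]]'

```text
clock: 11.45
tool_pos: [0.6158, -0.1225, 0.1405]
tcp_rot: [-3.063, 0.034, 0.681]
force: [6.0, 0.6, 7.1]
finger_gap: 0.0262
```

```bash
python3 - <<'E'
from ch import *
where();s=sense();a=grab_frame("wrist");cv2.imwrite("pics/w7.png",a[0][:,:,::-1]);np.save("pics/w7.npy",a[1])
from links import links
links(a[1],s)
E
python3 grip.py pics/w7.npy | head -3; python3 rel.py pics/w7.npy|tail -9
```

```text
t 11.45 wheel ch mm [  0.17 -92.81  -6.83] roterr [-0.05 -0.05  0.07] F ch [2.45 0.69 8.98] M [ 0.18 -1.   -0.06] gap 0.0262
floor [(1, (np.float64(0.44), np.int64(408))), (-1, (np.float64(nan), np.int64(0)))] plate -9.52 2654
0 402 [-0.35  0.48  1.33]
1 398 [-0.43  0.43  1.21]
2 409 [-0.34  0.48  1.36]
3 398 [-0.39  0.42  1.32]
4 397 [-0.35  0.47  1.36]
5 408 [-0.32  0.48  1.35]
6 136 [-0.32  0.62  1.34]
7 0 
guard n 3496 z 6.29 x max [21.1 21.2 21.3] y [-31.5  33.6]
front edge x by y [np.float64(21.0), np.float64(21.1), np.float64(21.0), np.float64(21.1), np.float64(21.0)]
guard slope deg x,y [3.23 0.02]
y -150 741 x [-18.6  13.1] center -2.74
y -120 745 x [-18.5  13.2] center -2.64
y -90 744 x [-18.6  13.3] center -2.68
y -60 746 x [-18.6  13.4] center -2.57
y -40 300 x [-18.1  13.5] center -2.31
y -20 229 x [ 4.2 13.6] center 8.89
y 0 203 x [ 5.6 13.6] center 9.58
y max/min [-185.1    8.4]
railtop z 66.6 => channel level z 73.22
  return _methods._mean(a, axis=axis, dtype=dtype,
  ret = ret.dtype.type(ret / rcount)
```

View pics/w7.png

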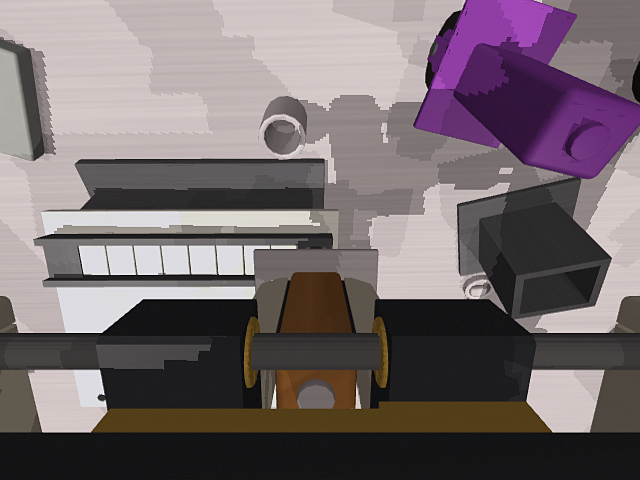

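Links 0–6 are level with the end floor (0.42–0.48 vs 0.44 mm; link 6 partly hidden). Lifting off along the plate normal.

>>> jog_arm --motion '[[[0, 0, -0.01], [0, 0, 0], 0], [[0, 0, -0.025], [0, 0, 0], 0], [[0, 0, -0.045], [0, 0, 0], 0], [[0, 0, -0.065], [0, 0, 0], 0], [[0, 0, -0.075], [0, 0, 0], 0]]'

```text
clock: 12.0
tool_pos: [0.6454, -0.1227, 0.206]
tcp_rot: [-3.06, 0.033, 0.694]
force: [0.3, 0.9, -3.8]
finger_gap: 0.0257
```

Run:
```python
from ch import *
where();s=sense();a=grab_frame("wrist");cv2.imwrite("pics/w8.png",a[0][:,:,::-1]);np.save("pics/w8.npy",a[1])
from links import links
links(a[1],s)
Rm=down(14.6)
# roller target above rest: origin at (.5497,-.3078, .009+.1)
for h in(.11,.0): 
  p=np.array([.5497,-.3078,.009+h])-Rm@W; print(h,p.round(4),*delta(p,Rm))
```

```text
t 12.0 wheel ch mm [ -1.36 -92.37  65.13] roterr [-0.04 -0.56  0.06] F ch [ 1.85  0.92 -3.3 ] M [ 0.02 -0.78 -0.01] gap 0.0257
floor [(1, (np.float64(0.49), np.int64(245))), (-1, (np.float64(0.44), np.int64(257)))] plate -9.52 1695
0 248 [-0.48  0.45  1.42]
1 249 [-0.45  0.53  1.36]
2 246 [-0.43  0.45  1.29]
3 254 [-0.34  0.54  1.54]
4 245 [-0.49  0.51  1.35]
5 244 [-0.43  0.57  1.52]
6 248 [-0.46  0.46  1.26]
7 244 [-0.43  0.45  1.34]
0.11 [ 0.5533 -0.3064  0.2   ] [-0.0773  0.1856  0.0446] [ -3.44  25.29 -15.58]
0.0 [ 0.5533 -0.3064  0.09  ] [-0.03    0.1855  0.1439] [ -3.44  25.29 -15.58]
```

View pics/w8.png

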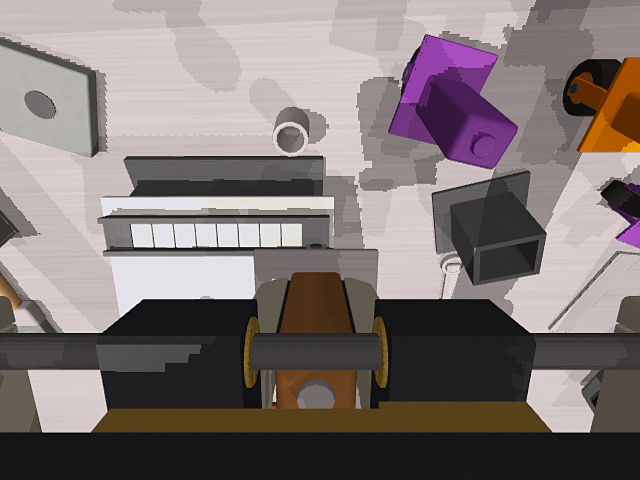

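All eight links read 0.45–0.57 mm against a floor of 0.44–0.49 mm: home. Returning to the rest.

>>> jog_arm --motion '[[[-0.017, 0.037, 0.006], [-0.7, 5, -3.1], 0], [[-0.034, 0.074, 0.012], [-1.4, 10, -6.2], 0], [[-0.05, 0.111, 0.018], [-2.1, 15.2, -9.4], 0], [[-0.067, 0.148, 0.024], [-2.8, 20.3, -12.5], 0], [[-0.084, 0.186, 0.031], [-3.4, 25.3, -15.6], 0]]'

```text
clock: 12.55
tool_pos: [0.5497, -0.3068, 0.2137]
tcp_rot: [-3.113, -0.404, 0.002]
force: [1.2, -0.2, -2.9]
finger_gap: 0.0261
```

>>> jog_arm --motion '[[[0, 0, 0], [0, 0, 0], 0], [[0, 0, 0], [0, 0, 0], 0], [[0, 0, 0], [0, 0, 0], 0], [[0, 0, 0], [0, 0, 0], 0]]'

```text
clock: 12.95
tool_pos: [0.553, -0.3041, 0.214]
tcp_rot: [-3.112, -0.405, 0.004]
force: [0.7, 0.1, -3.5]
finger_gap: 0.0257
```

```bash
python3 - <<'E'
from ch import *
s=sense();print(s["tool_pos"],s["force"],s["finger_gap"])
Rm=down(14.6)
for h in(.11,.0): 
  p=np.array([.5497,-.3078,.009+h])-Rm@W; print(h,p.round(4),*delta(p,Rm))
import pickle
a={n:grab_frame(n) for n in("scene","wrist")}
for n in a: cv2.imwrite(f"pics/{n}9.png",a[n][0][:,:,::-1]);np.save(f"pics/{n}9.npy",a[n][1])
pickle.dump(s,open("pics/9.pkl","wb"))
f=lambda im,x,y,w,h,k:cv2.resize(im[y:y+h,x:x+w,::-1],None,fx=k,fy=k,interpolation=cv2.INTER_CUBIC)
cv2.imwrite("pics/c9.png",f(a["scene"][0],150,190,130,150,4))
E
python3 grip.py pics/wrist9.npy|head -3
```

```text
[ 0.55297091 -0.30407198  0.21399365] [ 0.69081332  0.10641232 -3.46915872] 0.025713438749571566
0.11 [ 0.5533 -0.3064  0.2   ] [-0.0003  0.0023  0.014 ] [-0.21  0.13  0.22]
0.0 [ 0.5533 -0.3064  0.09  ] [-0.      0.0027  0.124 ] [-0.21  0.13  0.22]
guard n 3485 z 5.98 x max [20.9 21.1 21.2] y [-31.8  33.3]
front edge x by y [np.float64(20.8), np.float64(21.0), np.float64(20.9), np.float64(21.0), np.float64(21.0)]
guard slope deg x,y [3.42 0.04]
```

View pics/c9.png

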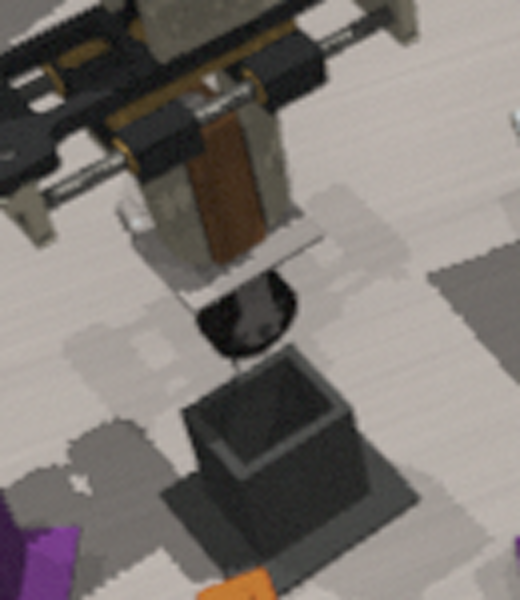

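View pics/wrist9.png

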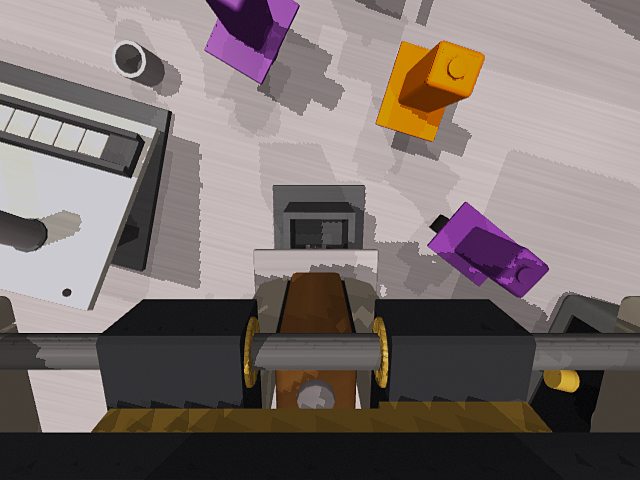

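The roller is upright over the rest, and the pocket is centred under it (wrist cols 284–356, guard 254–378). Shifting 2 mm and lowering in stages.

>>> jog_arm --motion '[[[0, 0.002, 0], [-0.2, 0.1, 0.1], 0], [[0, 0.002, 0.012], [-0.2, 0.1, 0.1], 0], [[0, 0.002, 0.03], [-0.2, 0.1, 0.1], 0], [[0, 0.002, 0.045], [-0.2, 0.1, 0.1], 0], [[0, 0.002, 0.06], [-0.2, 0.1, 0.1], 0]]'

```text
clock: 13.55
tool_pos: [0.552, -0.3085, 0.1534]
tcp_rot: [3.115, 0.396, -0.001]
force: [0.3, 0.9, -3.1]
finger_gap: 0.026
```

```bash
cat > rt.py <<'E'
from ch import *
s=sense();print(s["clock"],s["tool_pos"].round(4),s["force"].round(2),s["moment"].round(2),s["finger_gap"])
print(delta([.5525,-.306,.0905],down(14.7)))
E
python3 rt.py
```

```text
13.55 [ 0.552  -0.3085  0.1534] [ 0.32  0.89 -3.06] [-0.01 -0.05  0.01] 0.026034274217436613
(array([ 0.0012, -0.0024,  0.0629]), array([ 0.09,  0.05, -0.2 ]))
```

>>> jog_arm --motion '[[[0.0, -0.001, 0.01], [0, 0, -0.2], 0], [[0.0, -0.001, 0.022], [0, 0, -0.2], 0], [[0, -0.001, 0.034], [0, 0, -0.2], 0], [[0, -0.001, 0.046], [0, 0, -0.2], 0], [[0, -0.001, 0.052], [0, 0, -0.2], 0]]'

```text
clock: 14.05
tool_pos: [0.5515, -0.3077, 0.1015]
tcp_rot: [3.115, 0.401, -0.002]
force: [0.3, -0.1, -3.0]
finger_gap: 0.0261
```

```bash
python3 rt.py
```

```text
14.05 [ 0.5515 -0.3077  0.1015] [ 0.26 -0.13 -3.04] [-0.01 -0.04 -0.  ] 0.026073400087716855
(array([ 0.0014, -0.0014,  0.011 ]), array([ 0.06,  0.08, -0.01]))
```

No contact forces; 11 mm to go.

>>> jog_arm --motion '[[[0.001, -0.001, 0.004], [0, 0, 0], 0], [[0.001, -0.001, 0.008], [0, 0, 0], 0], [[0.001, -0.001, 0.01], [0, 0, 0], 0], [[0.001, -0.001, 0.01], [0, 0, 0], 0]]'

```text
clock: 14.45
tool_pos: [0.5529, -0.3068, 0.0931]
tcp_rot: [3.113, 0.401, 0.001]
force: [-0.3, -0.4, -3.4]
finger_gap: 0.0259
```

```bash
python3 rt.py
```

```text
14.45 [ 0.5529 -0.3068  0.0931] [-0.31 -0.4  -3.38] [0.05 0.02 0.06] 0.025878024350079395
(array([-0.0002, -0.0009,  0.0026]), array([ 0.14, -0.01, -0.01]))
```

>>> jog_arm --motion '[[[0, 0, 0.001], [0, 0, 0], 0], [[0, 0, 0.002], [0, 0, 0], 0], [[0, 0, 0.003], [0, 0, 0], 0], [[0, 0, 0.003], [0, 0, 0], 0]]'

```text
clock: 14.85
tool_pos: [0.553, -0.3069, 0.0908]
tcp_rot: [3.113, 0.401, 0.002]
force: [-1.0, 0.0, 1.0]
finger_gap: 0.0257
```

```bash
python3 rt.py
```

```text
14.85 [ 0.553  -0.3069  0.0908] [-1.01  0.03  0.97] [0.17 0.18 0.11] 0.02571886905675354
(array([-0.0003, -0.001 ,  0.0003]), array([ 0.16, -0.03, -0.01]))
```

The guard now carries the weight on the rim (Fz -3.4 → +1.0). Releasing.

>>> jog_arm --motion '[[[0, 0, 0], [0, 0, 0], 0.5], [[0, 0, 0], [0, 0, 0], 0.8], [[0, 0, 0], [0, 0, 0], 1], [[0, 0, 0], [0, 0, 0], 1], [[0, 0, 0], [0, 0, 0], 1]]'

```text
clock: 15.35
tool_pos: [0.553, -0.3068, 0.0901]
tcp_rot: [3.113, 0.401, 0.001]
force: [-0.4, -0.3, 0.2]
finger_gap: 0.0613
```

>>> jog_arm --motion '[[[0, 0, 0], [0, 0, 0], 1], [[0, 0, -0.01], [0, 0, 0], 1], [[0, 0, -0.03], [0, 0, 0], 1], [[0, 0, -0.055], [0, 0, 0], 1], [[0, 0, -0.085], [0, 0, 0], 1]]'

```text
clock: 15.85
tool_pos: [0.5523, -0.3063, 0.1759]
tcp_rot: [3.114, 0.402, -0.001]
force: [-0.2, -0.0, 0.2]
finger_gap: 0.0932
```

>>> jog_arm --motion '[[[0, 0, -0.04], [0, 0, 0], 1], [[0, 0, -0.08], [0, 0, 0], 1], [[-0.03, 0, -0.11], [0, 0, 0], 1], [[-0.07, 0, -0.12], [0, 0, 0], 1], [[-0.115, 0, -0.12], [0, 0, 0], 1]]'

```text
clock: 16.35
tool_pos: [0.4422, -0.3357, 0.2982]
tcp_rot: [3.109, 0.404, 0.009]
force: [-0.2, -1.6, 0.3]
finger_gap: 0.093
```

>>> jog_arm --motion '[[[-0.045, 0, 0], [0, 0, 0], 1], [[-0.07, 0, 0], [0, 0, 0], 1], [[-0.07, 0, 0], [0, 0, 0], 1], [[-0.07, 0, 0], [0, 0, 0], 1]]'

```text
clock: 16.75
tool_pos: [0.3741, -0.3531, 0.2959]
tcp_rot: [3.113, 0.4, 0.003]
force: [-0.1, 0.0, 1.5]
finger_gap: 0.0932
```

```bash
sed -e 's/{n}0\./{n}10./g' m.py > m10.py
python3 - <<'E'
from h import *
import pickle
s=sense();print(s["clock"],s["tool_pos"],s["force"],s["finger_gap"])
a={n:grab_frame(n) for n in("scene","top","wrist")}
for n in a: cv2.imwrite(f"pics/{n}10.png",a[n][0][:,:,::-1]);np.save(f"pics/{n}10.npy",a[n][1])
pickle.dump(s,open("pics/10.pkl","wb"))
E
python3 m10.py
```

```text
16.75 [ 0.37413961 -0.35314299  0.29594589] [-0.07604628  0.04195359  1.48624053] 0.09315536728411199
scene top 186 z 0.1625 c [ 550.8 -308.2] size [30.5 25. ] ang 16.0 mean [ 0.551  -0.3081  0.1628]
scene guard 565 z 0.0827 c [ 551.4 -307.8] size [55.6 66.2] ang 15.0 mean [ 0.5573 -0.3095  0.0828]
scene foot 823 z 0.005 c [ 549.7 -308.3] size [ 92.5 102.4] ang 12.5 mean [ 0.567  -0.3124  0.0064]
scene plate 5246 [ 0.5232 -0.0329  0.0906] [ 0.4218 -0.0081  0.9066] tilt 24.95 az -1.1
top top 243 z 0.1636 c [ 549.  -306.7] size [29.7 26.1] ang 14.0 mean [ 0.5489 -0.3069  0.1637]
top guard 544 z 0.0836 c [ 548.9 -308.4] size [53.8 68.2] ang 14.5 mean [ 0.5421 -0.2997  0.0835]
top foot 937 z 0.0058 c [ 549.1 -307.4] size [ 89.9 101.7] ang 14.6 mean [ 0.5393 -0.2961  0.0062]
top plate 5701 [ 0.5099 -0.0271  0.0981] [ 0.4205 -0.0077  0.9072] tilt 24.87 az -1.05
```

View pics/scene10.png

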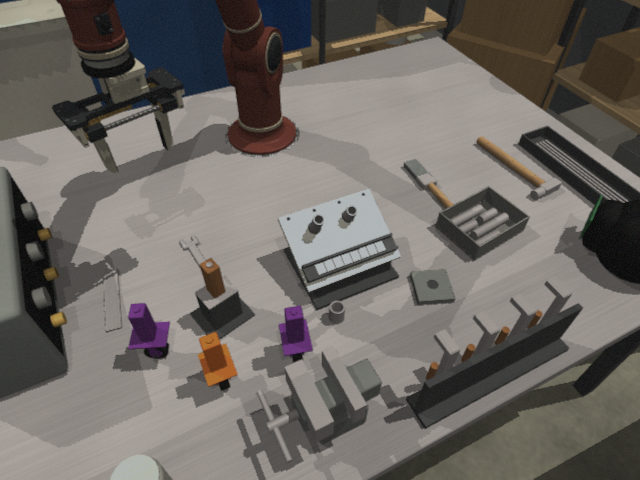

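View pics/wrist10.png

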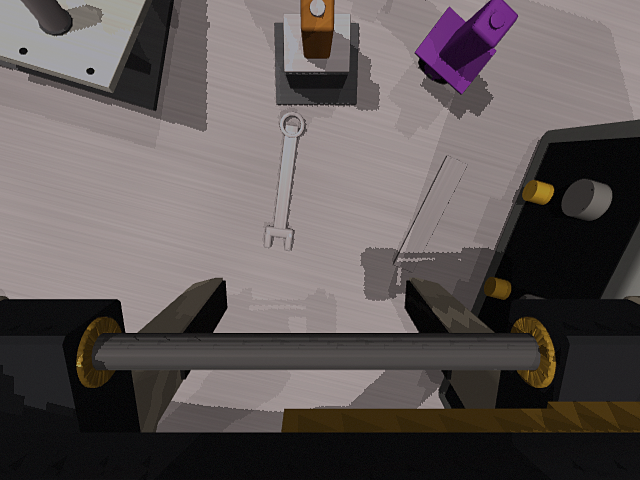

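View pics/top10.png

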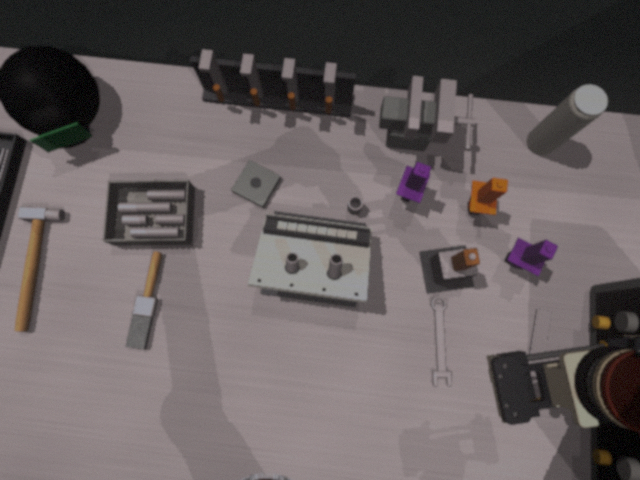

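The roller is upright in the rest within 1 mm of where it started: scene (212,278), top (465,260). The bystanders and look-alikes haven't moved, and the gripper is clear. One last check of the links from the fixed cameras.

```bash
sed -e 's/"scene0"/"scene10"/;s/"top0"/"top10"/;s/,("wrist","w2",s2)//' m4.py > m11.py; python3 m11.py | grep -E "links|floor"
python3 - <<'E'
from cell import finish_job
print(finish_job())
E
```

```text
links z rel plate [10.1, 10.3, 10.4, 9.9, 10.1, 9.8, 9.7, 9.7]
  floor z rel plate 9.83 68
  links z rel plate [10.2, 10.2, 10.0, 10.3, 10.3, 9.9, 10.0, 10.3]
  floor z rel plate 9.77 53
the job is handed in; nothing more can be done
None
```

I took the brown-handled roller from its rest and rolled it square to the tilted plate along the whole channel, once each way, pressing at about 9 to 12 N. I then set it back upright in its rest, let go and moved clear, and handed the job in at about 17 s.

- **Links:** the close wrist view after the last pass showed all eight links level with the end floor to about 0.1 mm. They stood 3 to 5 mm proud before. The fixed cameras, which read less finely, put them 0.1 mm below to 0.6 mm above the floor, about the scatter of those readings.
- **Roller and bench:** the roller stands upright within 1 mm of where it started. The bystanders and look-alikes look unmoved in the last pictures.
- **Forces:** they stayed below about 10 N at the wrist in every reading. A steady side force of about 2.5 N showed through the end of the first pass and most of the second, probably the wheel scrubbing sideways. It eased after I shifted the wheel 1 mm.
- **Not checked:** I didn't measure the wheel's turning angle directly.

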